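Seat the ball lens and close its clamshell housing

ROBOT

A 6-joint arm with a two-finger parallel gripper is mounted at the origin on the work surface. World frame = base frame: x ahead of the robot, y to its left, z up, the work surface at z = 0. Lengths are in m, angles in rad, forces in N, time in s.
With the tool pointing down it reaches from about 0.425 to 0.95 m from the base axis. Payload 3.5 kg.
Tool frame: the origin (TCP) lies midway between the tips of the shut fingers; the grasp point (between the pads) lies 19 mm behind it; z points along the fingers, y is the line along which they close (so a half turn about z gives the same grasp; the last joint's range is limited). The gripper opens to 85 mm and grips with 20 to 120 N. Pads are 22 mm wide; open, the fingers measure 114 mm over their backs; the gripper's body (76 mm by 85 mm) begins 54 mm behind the grasp point. The pads swing forward as they close: fully open they stand 13 mm farther back than shut.
Start: joints at [0.971, 0.286, 1.577, -0, 1.279, -0.15], TCP at [0.293, 0.608, 0.231] pointing down, gripper open.
Joint ranges: [-2.77, 2.77], [-0.9, 2.22], [0.21, 2.48], [-1.53, 4.67], [0.24, 2.81], [-2.84, 2.84]. Speed limits (rad/s): [2.79, 2.79, 3.14, 3.14, 3.14, 3.14].

INTERFACE

Orientations are given as a unit quaternion [x, y, z, w].
In Python, from plant import r, eyes, spot_in, regions_of gives the robot as it stands.
- The arm moves only by the tool apply_moves, never from a script. Its argument "deltas" is a list of rows, each an object of numbers: "rx", "ry", "rz": the turn, a rotation vector about the tool's x, y, z in rad; "x", "y", "z": the shift along the tool's x, y, z in cm; "claw": the closure, from 0 (fully open) to 1 (shut). In form: [{"rx": .., "ry": .., "rz": .., "x": .., "y": .., "z": .., "claw": ..}, ...]. A call has 1 to 8 rows; each row is the pose to reach, as a shift and turn from the pose commanded when the call began, along the tool's axes at that moment; what a row does not reach only later rows make up. A row lasts 1/10 s, in which the tool goes at most 50 mm and 8.59 degrees, less where a joint would pass 70% of its speed; a pose out of reach is approached as far as the arm can. A call with a gripper value outside its range is refused whole. The fingers move at their own pace and stop on an object; the grip force is fixed at half the most. Time passes only in rows, so rows that repeat a pose let the fingers close. It gives the time, the measured TCP pose, the force, the opening and the grip force at its end, in the units of the state.
- r.read_state(): the state, without advancing time (a new reading comes with each control period).
- eyes.camera(name): name is "side" or "top" or "wrist"; returns a dict with "color" (384x512x3 uint8, blue, green, red), "camera_matrix" (3x3 intrinsics, pixels), "dist" ([k1, k2, p1, p2, k3] as OpenCV has them; the pictures are not rectified), "extrinsics" (4x4, takes a point from world to camera coordinates). Camera axes: x right, y down, z forward; pixel columns grow to the right and rows downward; lengths in m; the calibration is good to about 2 mm. A picture is of the moment at which its call begins. There is no depth.
- r.close_job(): hands the job in; it is judged then, once.
Trained networks look in a picture, given as the dict that the camera call returned (one of the last four; its "shot" number tells which), for a name from the list of things; names that differ only in an ending like _2 or _b are one class to them, and where a whole thing is asked for, a point or a joint stands for the part that bears it (a point fixed in the world has none). Each returns a list of dicts, best first, with "conf" (0 to 1); they miss things now and then, are a little off and sometimes report something else, mostly with a low value. They report only what shows in the picture. A call takes as long as a camera call. They do not tell look-alikes from the thing itself.
- spot_in(picture, name): "centre" ([row, column] as shares, 0 to 1, of the picture: columns of its width, rows of its height, amid what is visible of it).
- regions_of(picture, name): "pixels" (384x512 bool, what is visible of it) and "centre" ([row, column] as shares, 0 to 1, of the picture: columns of its width, rows of its height, amid what is visible of it).
The state is a dict: "clock": time; "qpos": joint angles; "joint_vel": joint speeds; "tau": joint torques, N m; "tool_pos": TCP position; "orientation": TCP orientation; "contact_force": force on the tool from outside, world axes, zero at the start; "torque": the same for the moment, N m; "grip_width": finger opening in m; "grasp_force": force on a finger pad.
Only numpy, scipy, OpenCV 4.12 (cv2) and the standard library are available. Lean on these libraries where they do the work, as an engineer would, in place of code of your own. Each camera call takes 0.05 s, during which the arm holds its last target. There are 200 camera calls.

TASK

Take the amber glass ball lens from the black rack and set it gently, without dropping it, into the three-ball nest in the middle of the open housing, so that it rests there by itself. Then close the housing over it without slamming: first the white half, then the blue half, whose lip overlaps the white one, each fully home so that they meet edge to edge. Leave the other two balls in the rack and everything else on the bench where it is.

Things in the scene. Friction and masses are not known exactly. Their poses are not given: they have to be found in the camera images.
- lens_center (a point): the ball lens: a 40 mm amber glass ball, about 84 g, starting in one of the rack's three holes; this point is its centre (about 36 mm above the bench while it stands in the rack)
- steel_ball_center (a point): a 40 mm grey steel ball in another hole of the rack; its centre. Not wanted
- white_ball_center (a point): a 40 mm white ceramic ball in another hole of the rack; its centre. Not wanted
- rack: black ball rack fixed to the bench, 152 mm (x) by 44 mm (y), 20 mm high; origin at the centre of its underside. Three 23 mm holes in a row along its x, at -48, 0 and +48 mm; a ball stands on a rim, its centre 16 mm above the rack's top. The balls are only 8 mm apart: grip across the row (fingers closing along the rack's y), tips above the rack
- nest (a point): where the lens's centre lies when it is seated: 49 mm above the bench, over the housing's middle. Three 12 mm steel balls, standing 8 mm out of the base on a 14 mm radius, carry the lens in three points; set down within about 6 mm of the middle it rolls in by itself. Axes as housing
- housing: the lens housing's aluminium base, fixed to the bench, 150 mm (x) by 142 mm (y), 25 mm high; origin at the centre of its underside. x runs along the seam, y from the blue half's hinge to the white half's. Hinge lines run along x at y = +65 mm (white) and -65 mm (blue), 25 mm above the bench. Between the open halves a gripper has room if its fingers close along the seam
- white_half (a joint): angle of the white half, rad: 0 = fully closed, grows as it swings up and outwards, to 1.9. A quarter of a box: 130 mm along the seam, 65 mm from hinge to seam, 55 mm high, walls 4 mm: top panel (80 mm above the bench when closed), hinge-side wall and two end walls. 160 g, on a stiff hinge (0.13 N m): it stays where it is left and must be pushed all the way, over from outside and down
- white_half_edge (a point): middle of the white half's seam edge, on the outer face of its top panel, 64.5 mm from the hinge-side wall and 55 mm from the hinge height when closed; moves with the half
- blue_half (a joint): angle of the blue half shell about its hinge at y = -65 mm of the housing, rad: same sizes, hinge and sign as the white half. It carries a lip, 12 mm wide and 3 mm high, along its seam edge, which overlaps the white half by 6 mm when both are closed; so it closes last
- blue_half_edge (a point): middle of the blue half's seam edge on the outer face of its top panel (beneath the lip); moves with the half
- petri: bystander: clear dish with a red disc on top, 60 mm across, 15 mm high; origin at the centre of its underside
- media: bystander: green glass bottle with a white label, 50 mm across, 100 mm high, origin at the centre of its underside
- objective: bystander: brass microscope objective standing upright, 32 mm across, 44 mm high, origin at the centre of its underside
- driver: bystander: screwdriver with a red handle, 150 mm long, lying along its x with the handle to -x, 26 mm high; origin under its middle
- tipbox: bystander: green box, 60 mm (x) by 80 mm (y) by 45 mm high; origin at the centre of its underside
- spray: bystander: white bottle with a blue cap, 56 mm across, 165 mm high, between the work places and beyond them; origin at the centre of its underside
Mind the look-alikes: they are no part of the job. Leave any green look-alike of the part that bears lens_center alone.

How it is judged:
By the outcome, as a careful person would: the job done as asked, in the order asked, and still so for the second after the job is handed in, with the robot touching nothing.
It also fails if it takes over 66 s, if anything falls off the work surface, if the arm or the gripper's body presses on something with over 40 N, if the wrist force passes 120 N, or if a joint passes its speed limit or range.

## Working session

There is one attempt and no reset: what is moved stays moved. The work goes in short steps, Python scripts to look and compute and a tool call to move; the robot and the scene stay as the last step left them, time stands still between calls to the robot, and variables do not carry over. Pictures are saved under pics/ and viewed, at most 10 in all, crops included, and the job is handed in when it is done.

Besides the shell and the picture viewer there is one more tool, called after "Emit:" as name(argument=value, ...) on one line, values as JSON. apply_moves: Moves the arm, as the interface text tells. Its arguments: {"type":"object","properties":{"deltas":{"type":"array","items":{"type":"object","properties":{"rx":{"type":"number"},"ry":{"type":"number"},"rz":{"type":"number"},"x":{"type":"number"},"y":{"type":"number"},"z":{"type":"number"},"claw":{"type":"number"}}}}},"required":["deltas"]}

```bash
ls; mkdir -p pics; cat > h.py <<'E'
import numpy as np, cv2
from plant import r, eyes, spot_in, regions_of
from scipy.spatial.transform import Rotation as R
def ray(p, rc):
    h,w=p["color"].shape[:2]
    uv=np.array([[[rc[1]*w, rc[0]*h]]],float)
    K=np.array(p["camera_matrix"]);d=np.array(p["dist"])
    n=cv2.undistortPoints(uv,K,d)[0,0]
    E=np.array(p["extrinsics"]); Rm=E[:3,:3]
    return -Rm.T@E[:3,3], Rm.T@np.array([n[0],n[1],1])
def onz(p,rc,z):
    c,d=ray(p,rc); return c+d*(z-c[2])/d[2]
def tri(obs):
    A=np.zeros((3,3));b=np.zeros(3)
    for p,rc in obs:
        c,d=ray(p,rc); d=d/np.linalg.norm(d); P=np.eye(3)-np.outer(d,d); A+=P;b+=P@c
    return np.linalg.solve(A,b)
def proj(p,X):
    E=np.array(p["extrinsics"])
    uv=cv2.projectPoints(np.array(X,float).reshape(-1,3),cv2.Rodrigues(E[:3,:3])[0],E[:3,3],np.array(p["camera_matrix"]),np.array(p["dist"]))[0][:,0]
    return uv
E
cat > a.py <<'E'
from h import *
P={n:eyes.camera(n) for n in("top","side","wrist")}
for n,p in P.items(): cv2.imwrite(f"pics/{n}0.png",p["color"])
cv2.imwrite("pics/all.png",np.vstack([np.hstack([cv2.resize(P["top"]["color"],(400,300)),cv2.resize(P["side"]["color"],(400,300))]),np.hstack([cv2.resize(P["wrist"]["color"],(400,300))]*2)]))
Z=dict(lens_center=.036,steel_ball_center=.036,white_ball_center=.036,rack=.02,housing=.025,white_half_edge=.1,blue_half_edge=.1,petri=.015,media=.1,objective=.044,driver=.02,tipbox=.045,spray=.165)
for k,z in Z.items():
    for n in("top","side"):
        for s in spot_in(P[n],k)[:3]: print(k,n,round(s["conf"],2),np.round(np.array(s["centre"])*[384,512]),np.round(onz(P[n],s["centre"],z),3))
s=r.read_state();print(s)
E
python3 a.py
```

```text
pics
lens_center top 0.75 [254. 374.] [ 0.416 -0.3    0.036]
lens_center top 0.71 [257. 272.] [ 0.417 -0.08   0.036]
lens_center top 0.67 [211. 324.] [ 0.511 -0.195  0.036]
lens_center side 0.9 [305. 270.] [ 0.518 -0.319  0.036]
lens_center side 0.84 [237. 223.] [ 0.492 -0.136  0.036]
lens_center side 0.74 [239. 180.] [ 0.419 -0.117  0.036]
steel_ball_center top 0.54 [210. 324.] [ 0.513 -0.195  0.036]
steel_ball_center top 0.54 [103. 249.] [ 0.758 -0.039  0.036]
steel_ball_center side 0.76 [256. 240.] [ 0.506 -0.197  0.036]
steel_ball_center side 0.53 [140. 198.] [0.532 0.325 0.036]
white_ball_center top 0.69 [187. 323.] [ 0.564 -0.194  0.036]
white_ball_center top 0.45 [201. 152.] [0.544 0.178 0.036]
white_ball_center side 0.86 [249. 271.] [ 0.561 -0.196  0.036]
rack top 0.61 [216. 314.] [ 0.503 -0.174  0.02 ]
rack side 0.96 [274. 240.] [ 0.499 -0.222  0.02 ]
rack side 0.29 [194. 170.] [0.424 0.081 0.02 ]
housing top 0.8 [201. 150.] [0.545 0.186 0.025]
housing side 0.69 [161. 211.] [0.542 0.206 0.025]
white_half_edge top 0.81 [207. 108.] [0.527 0.257 0.1  ]
white_half_edge side 0.8 
[... 1060 characters left out ...]
 0.165]
{'clock': 1.45, 'qpos': array([ 9.71017503e-01,  2.86308910e-01,  1.57669941e+00, -2.30703198e-05,
        1.27857241e+00, -1.50010435e-01]), 'joint_vel': array([ 0.00031289,  0.00090339,  0.00058104, -0.00095843,  0.00047298,
       -0.00080202]), 'tau': array([ 2.75945376e-04, -4.05957770e+01, -2.92928177e+01, -1.52294856e-04,
        6.66792675e-04, -3.25052049e-06]), 'tool_pos': array([0.29344119, 0.60787062, 0.23131924]), 'orientation': array([2.22990235e-01, 9.74820678e-01, 1.50291942e-06, 1.24620184e-05]), 'contact_force': array([0.0519801 , 0.41424061, 0.21774854]), 'torque': array([ 0.00902114, -0.00980113, -0.04203589]), 'grasp_force': 0.0, 'grip_width': 0.0854338981815251}
```

```bash
python3 - <<'E'
import cv2,numpy as np
a=cv2.imread("pics/top0.png");b=cv2.imread("pics/side0.png")
cv2.imwrite("pics/v1.png",cv2.resize(a,(800,600),interpolation=cv2.INTER_CUBIC))
cv2.imwrite("pics/v2.png",cv2.resize(b,(800,600),interpolation=cv2.INTER_CUBIC))
E
```

```text
(no output)
```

View pics/v1.png

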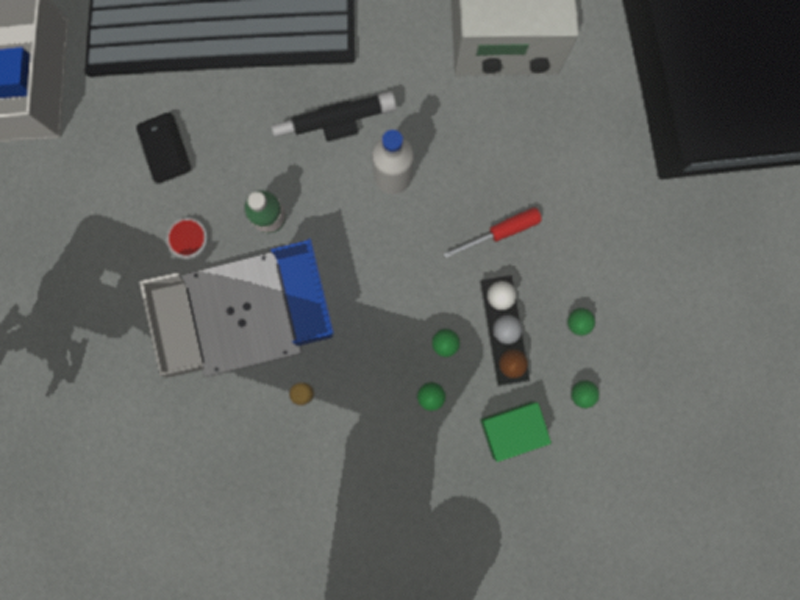

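View pics/v2.png

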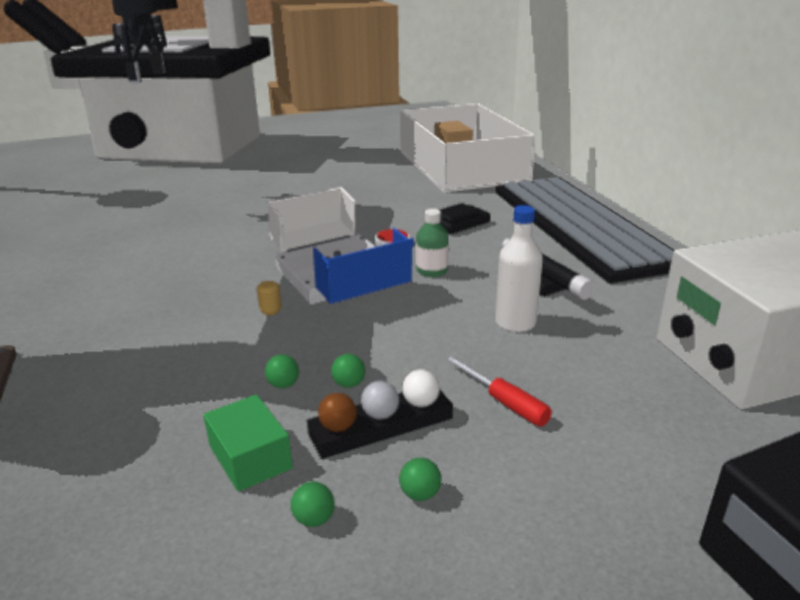

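Candidates for the lens (800x600 top view): the amber ball in the rack's near hole (512,365), brass objective (301,394), steel ball (508,330), white ball (502,295), and green balls (445,343), (431,397), (581,321), (585,394). By description it's the amber ball in the rack at (512,365); the objective is a cylinder, as the side view shows at (269,298).

```bash
cat > b.py <<'E'
from h import *
P={n:eyes.camera(n) for n in("top","side","wrist")}
def cen(m): ys,xs=np.nonzero(m); return np.array([ (ys.mean()+.5)/384,(xs.mean()+.5)/512])
C={"top":{"l":(234,328),"s":(211,325),"w":(189,321)},"side":{"l":(264,216),"s":(256,243),"w":(248,269)}}
# round: segment by flood in HSV near the seed
for k in "lsw":
    obs=[]
    for n in("top","side"):
        im=cv2.cvtColor(P[n]["color"],cv2.COLOR_BGR2HSV); y,x=C[n][k]
        w=im[y-16:y+17,x-16:x+17].astype(int)
        m=((w[...,1]>110)&(w[...,2]>40)) if k=="l" else (w[...,1]<60)&(w[...,2]>(100 if k=="s" else 120))
        m=m.astype(np.uint8); _,lab=cv2.connectedComponents(m); l=lab[16,16]; f=np.zeros((384,512),bool); f[y-16:y+17,x-16:x+17]=lab==l
        obs.append((P[n],cen(f))); print(k,n,f.sum(),np.round(cen(f)*[384,512],1),np.round(onz(P[n],cen(f),.036),4))
    print(k,"tri",np.round(tri(obs),4))
for nm in("white_half_edge","blue_half_edge"):
    o=[(P[n],spot_in(P[n],nm)[0]["centre"]) for n in("top","side")]; print(nm,np.round(tri(o),4))
k=1.5625
for q in [(231,311),(247,306),(242,323)]: print("nest",np.round(onz(P["top"],(q[1]/k/384,q[0]/k/512),.033),4))
for q in [(196,275),(264,258),(285,352),(216,370)]: print("screw",np.round(onz(P["top"],(q[1]/k/384,q[0]/k/512),.025),4))
s=r.read_state();Rt=R.from_quat(s["orientation"]).as_matrix()
E=np.array(P["wrist"]["extrinsics"]);cp=-E[:3,:3].T@E[:3,3]
print("cam in tool",Rt.T@(cp-s["tool_pos"]),Rt.T@E[2,:3], P["wrist"]["camera_matrix"][0],s["clock"])
E
python3 b.py
python3 - <<'E'
import cv2
a=cv2.imread("pics/top0.png")[165:265,285:385];cv2.imwrite("pics/v3.png",cv2.resize(a,(400,400),interpolation=3))
E
```

```text
l top 230 [233.4 328.6] [ 0.463  -0.2029  0.036 ]
l side 478 [264.2 215.8] [ 0.4643 -0.2055  0.036 ]
l tri [ 0.4639 -0.2033  0.0342]
s top 210 [211.8 324.9] [ 0.5101 -0.1968  0.036 ]
s side 572 [253.1 245.3] [ 0.5174 -0.1923  0.036 ]
s tri [ 0.513  -0.1968  0.0397]
w top 228 [189.6 321.2] [ 0.5586 -0.1907  0.036 ]
w side 771 [244.  269.4] [ 0.5635 -0.1806  0.036 ]
w tri [ 0.5591 -0.1899  0.0432]
white_half_edge [0.5293 0.268  0.0622]
blue_half_edge [ 0.6266 -0.0347  0.1346]
nest [0.5485 0.1891 0.033 ]
nest [0.5549 0.1663 0.033 ]
nest [0.5312 0.1735 0.033 ]
screw [0.6024 0.2418 0.025 ]
screw [0.6239 0.1433 0.025 ]
screw [0.4895 0.1145 0.025 ]
screw [0.4664 0.2128 0.025 ]
cam in tool [ 7.52118737e-02  6.10179718e-05 -1.43114750e-01] [-3.00083365e-01 -1.62811233e-04  9.53912966e-01] [331.04969526   0.         255.95171266] 1.8
```

View pics/v3.png

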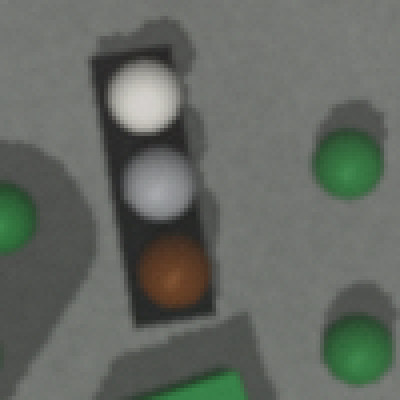

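The crop confirms it: amber ball in the lowest hole (175,270), steel (160,185), white (143,95). Heading there via a mid waypoint.

Emit:
apply_moves(deltas=[{"x": -34.6, "y": -28.6, "z": 3, "rz": -0.577}, {"x": -34.6, "y": -28.6, "z": 3, "rz": -0.577}, {"x": -34.6, "y": -28.6, "z": 3, "rz": -0.577}, {"x": -34.6, "y": -28.6, "z": 3, "rz": -0.577}, {"x": -34.6, "y": -28.6, "z": 3, "rz": -0.577}, {"x": -34.6, "y": -28.6, "z": 3, "rz": -0.577}, {"x": -34.6, "y": -28.6, "z": 3, "rz": -0.577}, {"x": -34.6, "y": -28.6, "z": 3, "rz": -0.577}])

```text
validation failed for argument at $.de...
```

```bash
cat > d.py <<'E'
import sys
from h import *
def delta(pos,yaw=None):
    s=r.read_state();Rt=R.from_quat(s["orientation"])
    yaw=np.arctan2(*Rt.as_matrix()[1::-1,1]) if yaw is None else yaw
    z=np.array([0,0,-1.]);y=np.array([np.cos(yaw),np.sin(yaw),0]);T=np.column_stack([np.cross(y,z),y,z])
    rv=(Rt.inv()*R.from_matrix(T)).as_rotvec()
    print("t",round(s["clock"],2),"pos",np.round(s["tool_pos"],4),"d cm",np.round(Rt.inv().apply(np.array(pos)-s["tool_pos"])*100,2),"rv",np.round(rv,3),"q1,6",np.round(s["qpos"][[0,5]],2),"F",np.round(s["contact_force"],1),"w",round(s["grip_width"],4),round(s["grasp_force"],1))
if __name__=="__main__":
    a=[float(v) for v in sys.argv[1:]]; delta(a[:3],a[3] if len(a)>3 else None)
E
python3 d.py .463 -.2035 .14 1.698
```

```text
t 1.8 pos [0.2935 0.6079 0.2313] d cm [-50.54 -65.7    9.13] rv [ 0.     0.    -0.577] q1,6 [ 0.97 -0.15] F [-0.1 -0.9 -0.7] w 0.0854 0.0
```

Emit:
apply_moves(deltas=[{"rx": 0, "ry": 0, "rz": -0.577, "x": -34.6, "y": -28.6, "z": 3, "claw": 0}, {"rx": 0, "ry": 0, "rz": -0.577, "x": -34.6, "y": -28.6, "z": 3, "claw": 0}, {"rx": 0, "ry": 0, "rz": -0.577, "x": -34.6, "y": -28.6, "z": 3, "claw": 0}, {"rx": 0, "ry": 0, "rz": -0.577, "x": -34.6, "y": -28.6, "z": 3, "claw": 0}, {"rx": 0, "ry": 0, "rz": -0.577, "x": -34.6, "y": -28.6, "z": 3, "claw": 0}, {"rx": 0, "ry": 0, "rz": -0.577, "x": -34.6, "y": -28.6, "z": 3, "claw": 0}, {"rx": 0, "ry": 0, "rz": -0.577, "x": -34.6, "y": -28.6, "z": 3, "claw": 0}, {"rx": 0, "ry": 0, "rz": -0.577, "x": -34.6, "y": -28.6, "z": 3, "claw": 0}])

```text
clock: 2.6
tool_pos: [0.4595, 0.2455, 0.2051]
orientation: [-0.064, 0.998, 0.0, 0.001]
contact_force: [0.1, 0.8, -0.3]
grip_width: 0.0853
grasp_force: 0.0
```

```bash
python3 d.py .463 -.2035 .14 1.698
```

```text
t 2.6 pos [0.4595 0.2455 0.2051] d cm [  5.36 -44.58   6.5 ] rv [0.    0.001 0.   ] q1,6 [ 0.3 -1.4] F [ 0.1  0.8 -0.3] w 0.0853 0.0
```

```bash
python3 - <<'E'
from h import *
import pickle
p=eyes.camera("wrist"); pickle.dump(p,open("w1.pkl","wb"))
cv2.imwrite("pics/v4.png",cv2.resize(p["color"],(800,600),interpolation=3))
E
```

```text
(no output)
```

View pics/v4.png

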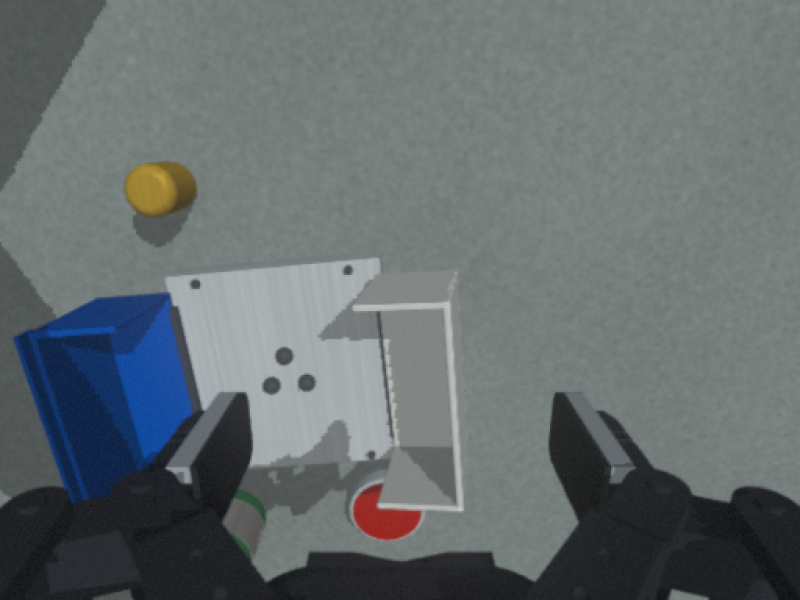

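Emit:
apply_moves(deltas=[{"rx": 0, "ry": 0, "rz": 0, "x": 5.4, "y": -44.6, "z": 6.5, "claw": 0}, {"rx": 0, "ry": 0, "rz": 0, "x": 5.4, "y": -44.6, "z": 6.5, "claw": 0}, {"rx": 0, "ry": 0, "rz": 0, "x": 5.4, "y": -44.6, "z": 6.5, "claw": 0}, {"rx": 0, "ry": 0, "rz": 0, "x": 5.4, "y": -44.6, "z": 6.5, "claw": 0}, {"rx": 0, "ry": 0, "rz": 0, "x": 5.4, "y": -44.6, "z": 6.5, "claw": 0}, {"rx": 0, "ry": 0, "rz": 0, "x": 5.4, "y": -44.6, "z": 6.5, "claw": 0}, {"rx": 0, "ry": 0, "rz": 0, "x": 5.4, "y": -44.6, "z": 6.5, "claw": 0}, {"rx": 0, "ry": 0, "rz": 0, "x": 5.4, "y": -44.6, "z": 6.5, "claw": 0}])

```text
clock: 3.45
tool_pos: [0.4615, -0.1505, 0.1478]
orientation: [-0.063, 0.998, -0.0, 0.001]
contact_force: [0.4, 0.1, 0.9]
grip_width: 0.0855
grasp_force: 0.0
```

```bash
cat > f.py <<'E'
from h import *
import pickle
from scipy.optimize import least_squares
p=pickle.load(open("w1.pkl","rb"));k=1.5625
g=lambda q,z:onz(p,(q[1]/k/384,q[0]/k/512),z)
N=[g(q,.031)for q in[(285,356),(271,386),(307,382)]];print("nest",np.round(N,4),np.round(np.mean(N,0),4))
S=[g(q,.025)for q in[(195,284),(348,270),(371,454)]];print("screw",np.round(S,4))
e=S[1]-S[2];print("yaw",np.arctan2(-e[1],-e[0]),np.arctan2(-(S[1]-S[0])[0],(S[1]-S[0])[1]),"mid",(S[0]+S[2])/2)
yaw=.215;c=np.mean(N,0)[:2]
ex=np.array([np.cos(yaw),np.sin(yaw)]);ey=np.array([-ex[1],ex[0]])
def W(x,y,z): return np.r_[c+ex*x+ey*y,z]
def pt(side,x,d,h,a):
    u=d*np.cos(a)-h*np.sin(a);z=.025+d*np.sin(a)+h*np.cos(a)
    return W(x,side*(.065-u),z)
for side,obs in((1,[((447,303),-.065,.0645,.055),((461,508),.065,.0645,.055),((354,307),-.065,.0645,0)]),(-1,[((35,335),-.065,.0645,.055),((113,330),-.065,.0645,.0)])):
    f=lambda a:np.concatenate([proj(p,pt(side,x,d,h,a[0]))[0]*k-np.array(q) for q,x,d,h in obs])
    s=least_squares(f,[1.5]);print(side,s.x,np.round(s.fun,1), "edge",pt(side,0,.0645,.055,s.x[0]))
E
python3 f.py; python3 d.py .463 -.2035 .14 1.698
```

```text
nest [[0.533  0.1768 0.031 ]
 [0.5565 0.1686 0.031 ]
 [0.5503 0.1927 0.031 ]] [0.5466 0.1794 0.031 ]
screw [[0.4924 0.1141 0.025 ]
 [0.4704 0.2124 0.025 ]
 [0.6053 0.2422 0.025 ]]
yaw 0.21701280628941416 0.21946372454858987 mid [0.54884038 0.17813618 0.025     ]
1 [1.39606416] [ 4.1 -2.9  2.7  2.6 -7.1 -3.8] edge [0.5235773  0.28482838 0.09807931]
-1 [1.66773347] [-7.9 -7.3  3.5 -7. ] edge [0.57348652 0.05628038 0.08387399]
t 3.45 pos [ 0.4615 -0.1505  0.1478] d cm [ 0.53 -5.28  0.78] rv [-0.001  0.001 -0.   ] q1,6 [-0.52 -2.22] F [0.4 0.1 0.9] w 0.0855 0.0
```

```bash
python3 - <<'E'
from h import *
p=eyes.camera("wrist")
cv2.imwrite("pics/w2.png",p["color"])
im=cv2.cvtColor(p["color"],cv2.COLOR_BGR2HSV);m=((im[...,1]>110)&(im[...,2]>40)&(im[...,0]<20)).astype(np.uint8)
n,l,st,ce=cv2.connectedComponentsWithStats(m)
for i in range(1,n):
    if st[i,4]>300: print(st[i],ce[i],np.round(onz(p,((ce[i][1]+.5)/384,(ce[i][0]+.5)/512),.036),4))
for b in spot_in(p,"steel_ball_center")[:1]+spot_in(p,"white_ball_center")[:1]: print(b["conf"],np.round(onz(p,b["centre"],.036),4))
E
```

```text
[ 167  160   50   50 1942] [191.71421215 184.36096807] [ 0.4674 -0.2022  0.036 ]
[153 339  50  32 932] [179.01824034 353.82081545] [ 0.6396 -0.2033  0.036 ]
0.74 [ 0.5177 -0.1971  0.036 ]
0.89 [ 0.5616 -0.191   0.036 ]
```

Emit:
apply_moves(deltas=[{"rx": 0, "ry": 0, "rz": 0, "x": 0.3, "y": -5.2, "z": 0.8, "claw": 0}, {"rx": 0, "ry": 0, "rz": 0, "x": 0.3, "y": -5.2, "z": 0.8, "claw": 0}, {"rx": 0, "ry": 0, "rz": 0, "x": 0.3, "y": -5.2, "z": 5, "claw": 0}, {"rx": 0, "ry": 0, "rz": 0, "x": 0.3, "y": -5.2, "z": 8, "claw": 0}, {"rx": 0, "ry": 0, "rz": 0, "x": 0.3, "y": -5.2, "z": 8, "claw": 0}])

```text
clock: 4.1
tool_pos: [0.4622, -0.1968, 0.0633]
orientation: [-0.064, 0.998, 0.003, -0.004]
contact_force: [-0.2, 0.1, -0.3]
grip_width: 0.0857
grasp_force: 0.0
```

```bash
python3 d.py .4655 -.203 .02 1.698;  python3 - <<'E'
from h import *
p=eyes.camera("wrist")
im=cv2.cvtColor(p["color"],cv2.COLOR_BGR2HSV);m=((im[...,1]>110)&(im[...,2]>40)&(im[...,0]<20)).astype(np.uint8)
n,l,st,ce=cv2.connectedComponentsWithStats(m)
for i in range(1,n):
    if st[i,4]>300: print(st[i],ce[i],np.round(onz(p,((ce[i][1]+.5)/384,(ce[i][0]+.5)/512),.036),4))
cv2.imwrite("pics/v5.png",p["color"])
E
```

```text
t 4.1 pos [ 0.4622 -0.1968  0.0633] d cm [-0.28 -0.69  4.33] rv [ 0.007 -0.007  0.001] q1,6 [-0.61 -2.3 ] F [-0.2  0.1 -0.3] w 0.0857 0.0
[ 211  201   70   72 3966] [245.87140696 236.61422088] [ 0.4679 -0.2021  0.036 ]
```

View pics/v5.png

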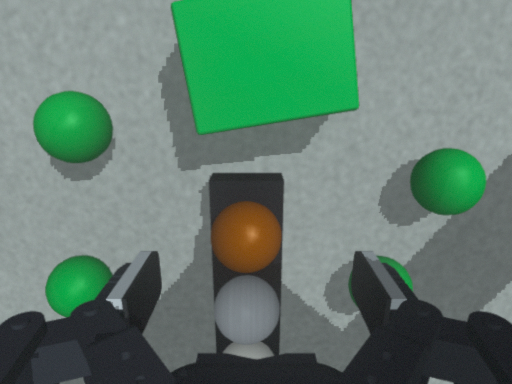

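Emit:
apply_moves(deltas=[{"rx": 0, "ry": 0, "rz": 0, "x": 0, "y": 0, "z": 0, "claw": 0}, {"rx": 0, "ry": 0, "rz": 0, "x": 0, "y": 0, "z": 0, "claw": 0}])

```text
clock: 4.35
tool_pos: [0.4668, -0.2009, 0.0699]
orientation: [-0.064, 0.998, -0.001, 0.002]
contact_force: [-0.9, -0.4, 0.1]
grip_width: 0.0855
grasp_force: 0.0
```

```bash
python3 d.py .467 -.2022 .02 1.698
```

```text
t 4.35 pos [ 0.4668 -0.2009  0.0699] d cm [ 0.02 -0.12  4.99] rv [-0.003  0.003  0.001] q1,6 [-0.61 -2.31] F [-0.9 -0.4  0.1] w 0.0855 0.0
```

Emit:
apply_moves(deltas=[{"rx": 0, "ry": 0, "rz": 0, "x": 0, "y": -0.1, "z": 2, "claw": 0}, {"rx": 0, "ry": 0, "rz": 0, "x": 0, "y": -0.1, "z": 3.5, "claw": 0}, {"rx": 0, "ry": 0, "rz": 0, "x": 0, "y": -0.1, "z": 4.4, "claw": 0}, {"rx": 0, "ry": 0, "rz": 0, "x": 0, "y": -0.1, "z": 4.8, "claw": 0}, {"rx": 0, "ry": 0, "rz": 0, "x": 0, "y": -0.1, "z": 4.8, "claw": 0}, {"rx": 0, "ry": 0, "rz": 0, "x": 0, "y": -0.1, "z": 4.8, "claw": 0}])

```text
clock: 4.95
tool_pos: [0.466, -0.2019, 0.0204]
orientation: [-0.064, 0.998, -0.001, 0.001]
contact_force: [-0.3, -0.4, -0.7]
grip_width: 0.0853
grasp_force: 0.0
```

```bash
python3 d.py .467 -.2022 .02 1.698
```

```text
t 4.95 pos [ 0.466  -0.2019  0.0204] d cm [-0.1  -0.04  0.04] rv [-0.001  0.001  0.   ] q1,6 [-0.61 -2.31] F [-0.3 -0.4 -0.7] w 0.0853 0.0
```

Emit:
apply_moves(deltas=[{"rx": 0, "ry": 0, "rz": 0, "x": 0, "y": 0, "z": 0, "claw": 0.4}, {"rx": 0, "ry": 0, "rz": 0, "x": 0, "y": 0, "z": 0, "claw": 0.5}, {"rx": 0, "ry": 0, "rz": 0, "x": 0, "y": 0, "z": 0, "claw": 0.6}, {"rx": 0, "ry": 0, "rz": 0, "x": 0, "y": 0, "z": 0, "claw": 0.7}, {"rx": 0, "ry": 0, "rz": 0, "x": 0, "y": 0, "z": 0, "claw": 1}, {"rx": 0, "ry": 0, "rz": 0, "x": 0, "y": 0, "z": 0, "claw": 1}, {"rx": 0, "ry": 0, "rz": 0, "x": 0, "y": 0, "z": 0, "claw": 1}])

```text
clock: 5.65
tool_pos: [0.4657, -0.2019, 0.0201]
orientation: [-0.064, 0.998, -0.0, 0.0]
contact_force: [-1.2, -0.3, 5.6]
grip_width: 0.0373
grasp_force: 59.8
```

Emit:
apply_moves(deltas=[{"rx": 0, "ry": 0, "rz": 0, "x": 0, "y": 0, "z": -0.5, "claw": 1}, {"rx": 0, "ry": 0, "rz": 0, "x": 0, "y": 0, "z": -1, "claw": 1}, {"rx": 0, "ry": 0, "rz": 0, "x": 0, "y": 0, "z": -2, "claw": 1}, {"rx": 0, "ry": 0, "rz": 0, "x": 0, "y": 0, "z": -3, "claw": 1}, {"rx": 0, "ry": 0, "rz": 0, "x": 0, "y": 0, "z": -3, "claw": 1}, {"rx": 0, "ry": 0, "rz": 0, "x": 0, "y": 0, "z": -3, "claw": 1}])

```text
clock: 6.25
tool_pos: [0.4656, -0.2017, 0.0501]
orientation: [-0.064, 0.998, -0.0, 0.0]
contact_force: [0.4, 0.3, -1.0]
grip_width: 0.0372
grasp_force: 60.1
```

```bash
python3 - <<'E'
from h import *
s=r.read_state()
obs=[]
P=[eyes.camera("side"),eyes.camera("wrist")]
for p in P:
    im=cv2.cvtColor(p["color"],cv2.COLOR_BGR2HSV);m=((im[...,1]>110)&(im[...,2]>40)&(im[...,0]<20)).astype(np.uint8)
    n,l,st,ce=cv2.connectedComponentsWithStats(m)
    for i in range(1,n):
        if st[i,4]>100: print(st[i],ce[i],np.round(onz(p,((ce[i][1]+.5)/384,(ce[i][0]+.5)/512),.066),4))
a=cv2.resize(P[0]["color"][200:300,165:300],(540,400),interpolation=3);b=P[1]["color"][150:,120:380]
cv2.imwrite("pics/v6.png",np.hstack([a,cv2.resize(b,(260,234)) if 0 else np.vstack([b,np.zeros((400-b.shape[0],260,3),np.uint8)])]))
E
python3 d.py .467 -.2022 .02 1.698
```

```text
[159   0  17  15 219] [166.52054795   6.64383562] [0.8256 3.6038 0.066 ]
[202 237  10  23 147] [206.91836735 247.93197279] [ 0.454  -0.2003  0.066 ]
[313 242  40  31 598] [332.63879599 256.79598662] [ 0.6315 -0.2825  0.066 ]
[ 212  227   90   93 6693] [256.22859704 273.26535186] [ 0.4674 -0.2016  0.066 ]
t 6.35 pos [ 0.4651 -0.2013  0.0494] d cm [-0.18 -0.11  2.94] rv [ 0. -0.  0.] q1,6 [-0.61 -2.31] F [ 0.   0.3 -0.6] w 0.037 60.1
```

View pics/v6.png

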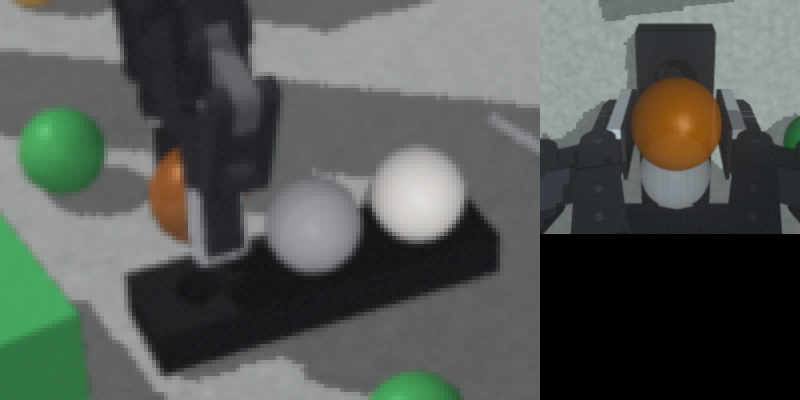

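Emit:
apply_moves(deltas=[{"rx": 0, "ry": 0, "rz": 0, "x": 0, "y": 0, "z": -4, "claw": 1}, {"rx": 0, "ry": 0, "rz": 0.1, "x": -1, "y": 3, "z": -8, "claw": 1}, {"rx": 0, "ry": 0, "rz": 0.25, "x": -3, "y": 7, "z": -11, "claw": 1}, {"rx": 0, "ry": 0, "rz": 0.4, "x": -4.5, "y": 11.5, "z": -11, "claw": 1}, {"rx": 0, "ry": 0, "rz": 0.55, "x": -6, "y": 16, "z": -11, "claw": 1}, {"rx": 0, "ry": 0, "rz": 0.7, "x": -7.5, "y": 20, "z": -11, "claw": 1}, {"rx": 0, "ry": 0, "rz": 0.85, "x": -9, "y": 24, "z": -11, "claw": 1}, {"rx": 0, "ry": 0, "rz": 1, "x": -10, "y": 28, "z": -11, "claw": 1}])

```text
clock: 7.15
tool_pos: [0.5283, 0.0837, 0.1592]
orientation: [0.382, 0.924, -0.0, -0.0]
contact_force: [0.8, 0.5, -0.5]
grip_width: 0.0375
grasp_force: 60.4
```

```bash
python3 d.py .546 .1805 .16 .217
```

```text
t 7.15 pos [0.5283 0.0837 0.1592] d cm [ 5.58  8.11 -0.08] rv [-0.    -0.     0.571] q1,6 [-0.03 -0.82] F [ 0.8  0.5 -0.5] w 0.0375 60.4
```

Emit:
apply_moves(deltas=[{"rx": 0, "ry": 0, "rz": 0.14, "x": 2, "y": 2.5, "z": 0, "claw": 1}, {"rx": 0, "ry": 0, "rz": 0.28, "x": 4, "y": 5, "z": 0, "claw": 1}, {"rx": 0, "ry": 0, "rz": 0.42, "x": 5.9, "y": 7.2, "z": 0, "claw": 1}, {"rx": 0, "ry": 0, "rz": 0.48, "x": 5.9, "y": 7.2, "z": 0, "claw": 1}, {"rx": 0, "ry": 0, "rz": 0.48, "x": 5.9, "y": 7.2, "z": 0, "claw": 1}, {"rx": 0, "ry": 0, "rz": 0.48, "x": 5.9, "y": 7.2, "z": 0, "claw": 1}])

```text
clock: 7.75
tool_pos: [0.5364, 0.1744, 0.1589]
orientation: [0.588, 0.809, -0.0, -0.0]
contact_force: [-1.0, 0.2, -0.1]
grip_width: 0.0376
grasp_force: 60.4
```

```bash
python3 d.py .546 .1805 .16 .217; python3 - <<'E'
from h import *
p=eyes.camera("wrist")
cv2.imwrite("pics/v7.png",p["color"])
im=cv2.cvtColor(p["color"],cv2.COLOR_BGR2HSV);m=((im[...,1]>110)&(im[...,2]>40)&(im[...,0]<20)).astype(np.uint8)
n,l,st,ce=cv2.connectedComponentsWithStats(m)
for i in range(1,n):
    if st[i,4]>1000: print(st[i],ce[i],np.round(onz(p,((ce[i][1]+.5)/384,(ce[i][0]+.5)/512),r.read_state()["tool_pos"][2]+.016),4))
E
```

```text
t 7.75 pos [0.5364 0.1744 0.1589] d cm [ 0.28  1.1  -0.11] rv [-0.001 -0.     0.098] q1,6 [ 0.13 -0.18] F [-1.   0.2 -0.1] w 0.0376 60.4
[ 394   97   61   62 2944] [423.95754076 127.81691576] [0.5799 0.2529 0.1751]
[ 211  229   90   91 6312] [254.97797845 274.81844106] [0.5381 0.1722 0.1751]
```

View pics/v7.png

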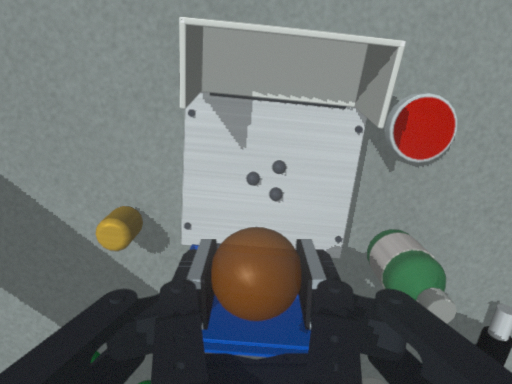

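```bash
python3 - <<'E'
from h import *
import pickle
p=eyes.camera("wrist"); pickle.dump(p,open("w2.pkl","wb"))
g=lambda q,z:onz(p,((q[1]+.5)/384,(q[0]+.5)/512),z)[:2]
N=np.mean([g(q,.031) for q in[(279,167),(252,179),(276,194)]],0);S=[g(q,.025) for q in[(191,113),(359,129),(338,239),(187,226)]]
print(N,np.mean(S,0));e=S[1]-S[0];f=S[2]-S[3];print(np.arctan2(e[1],e[0]),np.arctan2(f[1],f[0]))
c=np.mean([N,np.mean(S,0),[.5465,.1785]],0);yaw=.217;ex=np.array([np.cos(yaw),np.sin(yaw)]);ey=np.array([-ex[1],ex[0]])
from scipy.optimize import least_squares
def pt(side,x,d,h,a):
    u=d*np.cos(a)-h*np.sin(a);z=.025+d*np.sin(a)+h*np.cos(a)
    return np.r_[c+ex*x+ey*side*(.065-u),z]
obs=[((181,18),-.065,.0645,.055),((404,42),.065,.0645,.055),((183,107),-.065,.0645,0),((383,126),.065,.0645,0)]
f=lambda a:np.concatenate([proj(p,pt(1,x,d,h,a[0]))[0]-np.array(q) for q,x,d,h in obs])
s=least_squares(f,[1.4]);print(s.x,np.round(s.fun,1),c,pt(1,0,.0645,.055,s.x[0]))
E
python3 d.py .546 .1805 .16 .217
```

```text
[0.5483615 0.1782255] [0.54901717 0.17712345]
0.2207213027855156 0.21961267734960352
[1.42700739] [-1.7 -4.4  2.  -3.7 -3.8  4.  -0.9  5.2] [0.54795955 0.17794965] [0.52423555 0.2855554  0.09671554]
t 7.85 pos [0.5366 0.174  0.1592] d cm [ 0.33  1.09 -0.08] rv [-0.001 -0.     0.096] q1,6 [ 0.13 -0.18] F [ 1.  -0.6 -0.5] w 0.0369 60.4
```

Emit:
apply_moves(deltas=[{"rx": 0, "ry": 0, "rz": 0.098, "x": 0.3, "y": 1.1, "z": 0, "claw": 1}, {"rx": 0, "ry": 0, "rz": 0.098, "x": 0.3, "y": 1.1, "z": 2, "claw": 1}, {"rx": 0, "ry": 0, "rz": 0.098, "x": 0.3, "y": 1.1, "z": 5, "claw": 1}, {"rx": 0, "ry": 0, "rz": 0.098, "x": 0.3, "y": 1.1, "z": 8, "claw": 1}, {"rx": 0, "ry": 0, "rz": 0.098, "x": 0.3, "y": 1.1, "z": 10, "claw": 1}, {"rx": 0, "ry": 0, "rz": 0.098, "x": 0.3, "y": 1.1, "z": 11, "claw": 1}, {"rx": 0, "ry": 0, "rz": 0.098, "x": 0.3, "y": 1.1, "z": 11.5, "claw": 1}, {"rx": 0, "ry": 0, "rz": 0.098, "x": 0.3, "y": 1.1, "z": 11.5, "claw": 1}])

```text
clock: 8.65
tool_pos: [0.5465, 0.1806, 0.0447]
orientation: [0.627, 0.779, 0.0, 0.0]
contact_force: [0.3, 0.6, -0.7]
grip_width: 0.0373
grasp_force: 60.4
```

```bash
python3 d.py .5465 .1803 .033 .219
```

```text
t 8.65 pos [0.5465 0.1806 0.0447] d cm [-0.03 -0.01  1.17] rv [ 0.     0.    -0.004] q1,6 [ 0.14 -0.07] F [ 0.3  0.6 -0.7] w 0.0373 60.4
```

Now slow down to contact.

Emit:
apply_moves(deltas=[{"rx": 0, "ry": 0, "rz": 0, "x": 0, "y": 0, "z": 0.3, "claw": 1}, {"rx": 0, "ry": 0, "rz": 0, "x": 0, "y": 0, "z": 0.6, "claw": 1}, {"rx": 0, "ry": 0, "rz": 0, "x": 0, "y": 0, "z": 0.8, "claw": 1}, {"rx": 0, "ry": 0, "rz": 0, "x": 0, "y": 0, "z": 0.9, "claw": 1}, {"rx": 0, "ry": 0, "rz": 0, "x": 0, "y": 0, "z": 1.0, "claw": 1}, {"rx": 0, "ry": 0, "rz": 0, "x": 0, "y": 0, "z": 1.0, "claw": 1}])

```text
clock: 9.25
tool_pos: [0.5462, 0.1809, 0.0345]
orientation: [0.627, 0.779, -0.0, -0.0]
contact_force: [0.3, 0.4, -0.7]
grip_width: 0.0376
grasp_force: 60.4
```

Emit:
apply_moves(deltas=[{"rx": 0, "ry": 0, "rz": 0, "x": 0, "y": 0, "z": 0.1, "claw": 1}, {"rx": 0, "ry": 0, "rz": 0, "x": 0, "y": 0, "z": 0.15, "claw": 1}, {"rx": 0, "ry": 0, "rz": 0, "x": 0, "y": 0, "z": 0.15, "claw": 1}])

```text
clock: 9.55
tool_pos: [0.5466, 0.1809, 0.0337]
orientation: [0.627, 0.779, 0.0, 0.0]
contact_force: [-2.2, 0.1, 3.9]
grip_width: 0.0373
grasp_force: 60.5
```

Emit:
apply_moves(deltas=[{"rx": 0, "ry": 0, "rz": 0, "x": 0, "y": 0, "z": 0.05, "claw": 0.55}, {"rx": 0, "ry": 0, "rz": 0, "x": 0, "y": 0, "z": 0.05, "claw": 0.53}, {"rx": 0, "ry": 0, "rz": 0, "x": 0, "y": 0, "z": 0.05, "claw": 0.5}, {"rx": 0, "ry": 0, "rz": 0, "x": 0, "y": 0, "z": 0.05, "claw": 0.45}, {"rx": 0, "ry": 0, "rz": 0, "x": 0, "y": 0, "z": 0.05, "claw": 0.4}, {"rx": 0, "ry": 0, "rz": 0, "x": 0, "y": 0, "z": 0.05, "claw": 0.25}, {"rx": 0, "ry": 0, "rz": 0, "x": 0, "y": 0, "z": 0.05, "claw": 0.15}, {"rx": 0, "ry": 0, "rz": 0, "x": 0, "y": 0, "z": 0.05, "claw": 0.15}])

```text
clock: 10.35
tool_pos: [0.5463, 0.1809, 0.0325]
orientation: [0.627, 0.779, -0.0, -0.0]
contact_force: [-0.2, -0.0, -0.1]
grip_width: 0.0724
grasp_force: 0.0
```

```bash
cat > l.py <<'E'
from h import *
p=eyes.camera("wrist")
im=cv2.cvtColor(p["color"],cv2.COLOR_BGR2HSV);m=((im[...,1]>110)&(im[...,2]>40)&(im[...,0]<20)).astype(np.uint8)
n,l,st,ce=cv2.connectedComponentsWithStats(m)
for i in range(1,n):
    if st[i,4]>1000: print(st[i],ce[i],np.round(onz(p,((ce[i][1]+.5)/384,(ce[i][0]+.5)/512),.049),4))
E
python3 l.py; python3 d.py .5465 .1803 .033 .219
```

```text
[ 465  114   47   77 1319] [497.61789234 165.88779378] [0.6319 0.2472 0.049 ]
[ 211  234   90   91 6267] [254.39652146 279.65390139] [0.548  0.1764 0.049 ]
t 10.4 pos [0.5463 0.1809 0.0325] d cm [-0.06  0.01 -0.05] rv [ 0.    -0.    -0.004] q1,6 [ 0.14 -0.07] F [-0.2 -0.3  0.1] w 0.0721 0.0
```

Emit:
apply_moves(deltas=[{"rx": 0, "ry": 0, "rz": 0, "x": 0, "y": 0, "z": -1, "claw": 0.15}, {"rx": 0, "ry": 0, "rz": 0, "x": 0, "y": 0, "z": -3, "claw": 0.15}, {"rx": 0, "ry": 0, "rz": 0, "x": 0, "y": 0, "z": -6, "claw": 0.15}, {"rx": 0, "ry": 0, "rz": 0, "x": 0, "y": 0, "z": -10, "claw": 0.15}, {"rx": 0, "ry": 0, "rz": 0, "x": 3, "y": 0, "z": -12, "claw": 1}, {"rx": 0, "ry": 0, "rz": 0, "x": 8, "y": 0, "z": -12, "claw": 1}, {"rx": 0, "ry": 0, "rz": 0, "x": 12, "y": 0, "z": -12, "claw": 1}, {"rx": 0, "ry": 0, "rz": 0, "x": 15.5, "y": 0, "z": -12, "claw": 1}])

```text
clock: 11.2
tool_pos: [0.5128, 0.3342, 0.1541]
orientation: [0.627, 0.779, 0.001, 0.0]
contact_force: [-0.2, 0.2, -0.4]
grip_width: 0.0142
grasp_force: 0.0
```

```bash
cat > g.py <<'E'
from d import *
c=np.array([.548,.1775]);yaw=.219;ex=np.array([np.cos(yaw),np.sin(yaw)]);ey=np.array([-ex[1],ex[0]])
s=r.read_state();q=s["tool_pos"][:2]-c;print("xh,yh,z",np.round([q@ex,q@ey,s["tool_pos"][2]],4))
a=[float(v) for v in sys.argv[1:]]
delta(np.r_[c+ex*a[0]+ey*a[1],a[2]],yaw)
E
python3 g.py 0 .155 .075
python3 - <<'E'
from h import *
p=eyes.camera("top"); cv2.imwrite("pics/v8.png",cv2.resize(p["color"][130:260,80:240],(800,650))[:600])
E
```

```text
xh,yh,z [-0.0003  0.1606  0.1541]
t 11.2 pos [0.5128 0.3342 0.1541] d cm [-0.57  0.01  7.91] rv [ 0.002 -0.001 -0.003] q1,6 [0.41 0.2 ] F [-0.2  0.2 -0.4] w 0.0142 0.0
```

View pics/v8.png

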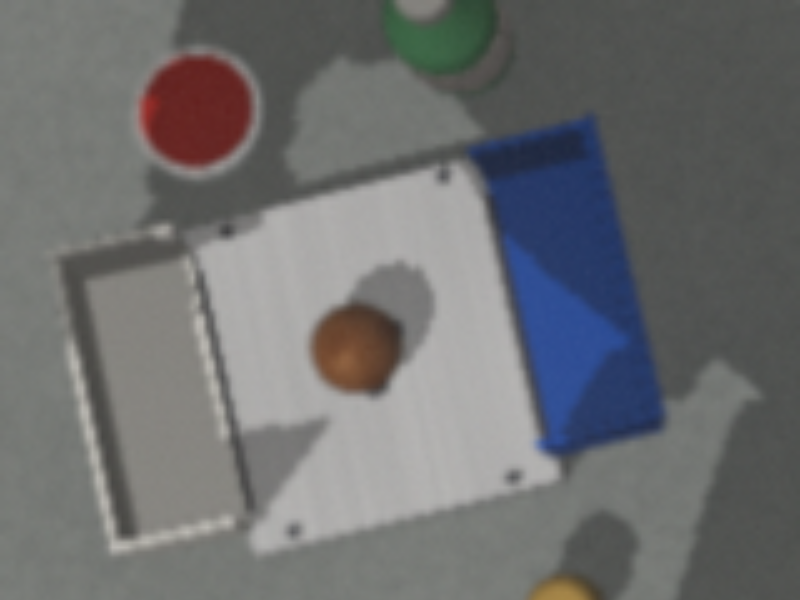

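The lens sits in the nest at (355,347) between the open halves. Now descend outside the white half.

Emit:
apply_moves(deltas=[{"rx": 0, "ry": 0, "rz": 0, "x": -0.3, "y": 0, "z": 3, "claw": 1}, {"rx": 0, "ry": 0, "rz": 0, "x": -0.5, "y": 0, "z": 6, "claw": 1}, {"rx": 0, "ry": 0, "rz": 0, "x": -0.5, "y": 0, "z": 7.9, "claw": 1}, {"rx": 0, "ry": 0, "rz": 0, "x": -0.5, "y": 0, "z": 7.9, "claw": 1}, {"rx": 0, "ry": 0, "rz": 0, "x": -0.5, "y": 0, "z": 7.9, "claw": 1}])

```text
clock: 11.75
tool_pos: [0.5145, 0.3274, 0.0743]
orientation: [0.627, 0.779, 0.0, 0.0]
contact_force: [0.0, -0.2, 0.6]
grip_width: -0.0001
grasp_force: 0.0
```

```bash
python3 g.py 0 .130 .08
```

```text
xh,yh,z [-1.000e-04  1.536e-01  7.430e-02]
t 11.75 pos [0.5145 0.3274 0.0743] d cm [-2.36  0.02 -0.57] rv [ 0.    -0.    -0.004] q1,6 [0.4  0.19] F [ 0.  -0.2  0.6] w -0.0001 0.0
```

Emit:
apply_moves(deltas=[{"rx": 0, "ry": 0, "rz": 0, "x": -1, "y": 0, "z": -0.3, "claw": 1}, {"rx": 0, "ry": 0, "rz": 0, "x": -2, "y": 0, "z": -0.6, "claw": 1}, {"rx": 0, "ry": 0, "rz": 0, "x": -2.6, "y": 0, "z": -0.8, "claw": 1}, {"rx": 0, "ry": 0, "rz": 0, "x": -3.2, "y": 0, "z": -0.9, "claw": 1}, {"rx": 0, "ry": 0, "rz": 0, "x": -3.8, "y": 0, "z": -1.3, "claw": 1}, {"rx": 0, "ry": 0, "rz": 0, "x": -4.4, "y": 0, "z": -1.7, "claw": 1}, {"rx": 0, "ry": 0, "rz": 0, "x": -5.1, "y": 0, "z": -2.0, "claw": 1}, {"rx": 0, "ry": 0, "rz": 0, "x": -5.8, "y": 0, "z": -2.2, "claw": 1}])

```text
clock: 12.55
tool_pos: [0.5275, 0.2706, 0.0966]
orientation: [0.627, 0.779, 0.001, 0.0]
contact_force: [0.6, 4.1, 2.4]
grip_width: 0.0001
grasp_force: 1.9
```

```bash
python3 g.py 0 .0807 .0992
```

```text
xh,yh,z [0.0002 0.0954 0.0966]
t 12.55 pos [0.5275 0.2706 0.0966] d cm [-1.47 -0.02 -0.26] rv [ 0.002 -0.001 -0.004] q1,6 [0.3  0.09] F [0.6 4.1 2.4] w 0.0001 1.9
```

Emit:
apply_moves(deltas=[{"rx": 0, "ry": 0, "rz": 0, "x": -0.8, "y": 0, "z": -0.2, "claw": 1}, {"rx": 0, "ry": 0, "rz": 0, "x": -1.5, "y": 0, "z": -0.25, "claw": 1}, {"rx": 0, "ry": 0, "rz": 0, "x": -2.2, "y": 0, "z": -0.25, "claw": 1}, {"rx": 0, "ry": 0, "rz": 0, "x": -3.0, "y": 0, "z": -0.2, "claw": 1}, {"rx": 0, "ry": 0, "rz": 0, "x": -3.7, "y": 0, "z": -0.05, "claw": 1}, {"rx": 0, "ry": 0, "rz": 0, "x": -4.4, "y": 0, "z": 0.15, "claw": 1}, {"rx": 0, "ry": 0, "rz": 0, "x": -4.8, "y": 0, "z": 0.3, "claw": 1}, {"rx": 0, "ry": 0, "rz": 0, "x": -5.1, "y": 0, "z": 0.45, "claw": 1}])

```text
clock: 13.35
tool_pos: [0.5386, 0.2195, 0.0916]
orientation: [0.627, 0.779, -0.0, 0.001]
contact_force: [1.7, -0.7, 7.2]
grip_width: 0.0002
grasp_force: 2.7
```

```bash
python3 g.py 0 .026 .08
```

```text
xh,yh,z [-0.      0.043   0.0916]
t 13.35 pos [0.5386 0.2195 0.0916] d cm [-1.7   0.01  1.16] rv [ 0.002  0.002 -0.004] q1,6 [ 0.21 -0.  ] F [ 1.7 -0.7  7.2] w 0.0002 2.7
```

Emit:
apply_moves(deltas=[{"rx": 0, "ry": 0, "rz": 0, "x": -0.4, "y": 0, "z": 0.2, "claw": 1}, {"rx": 0, "ry": 0, "rz": 0, "x": -0.8, "y": 0, "z": 0.4, "claw": 1}, {"rx": 0, "ry": 0, "rz": 0, "x": -1.1, "y": 0, "z": 0.6, "claw": 1}, {"rx": 0, "ry": 0, "rz": 0, "x": -1.3, "y": 0, "z": 0.75, "claw": 1}, {"rx": 0, "ry": 0, "rz": 0, "x": -1.5, "y": 0, "z": 0.9, "claw": 1}, {"rx": 0, "ry": 0, "rz": 0, "x": -1.6, "y": 0, "z": 1.0, "claw": 1}, {"rx": 0, "ry": 0, "rz": 0, "x": -1.7, "y": 0, "z": 1.05, "claw": 1}, {"rx": 0, "ry": 0, "rz": 0, "x": -1.7, "y": 0, "z": 1.1, "claw": 1}])

```text
clock: 14.15
tool_pos: [0.5418, 0.203, 0.0804]
orientation: [0.627, 0.779, -0.001, 0.001]
contact_force: [3.0, -4.2, 7.6]
grip_width: -0.0
grasp_force: 3.7
```

```bash
python3 g.py 0 .026 .08
```

```text
xh,yh,z [-0.0005  0.0262  0.0804]
t 14.15 pos [0.5418 0.203  0.0804] d cm [-0.02  0.05  0.04] rv [ 0.     0.002 -0.003] q1,6 [ 0.18 -0.03] F [ 3.  -4.2  7.6] w -0.0 3.7
```

Press on gently until the force rises (stop contact).

Emit:
apply_moves(deltas=[{"rx": 0, "ry": 0, "rz": 0, "x": 0, "y": 0, "z": 0.1, "claw": 1}, {"rx": 0, "ry": 0, "rz": 0, "x": 0, "y": 0, "z": 0.15, "claw": 1}, {"rx": 0, "ry": 0, "rz": 0, "x": 0, "y": 0, "z": 0.2, "claw": 1}, {"rx": 0, "ry": 0, "rz": 0, "x": 0, "y": 0, "z": 0.2, "claw": 1}])

```text
clock: 14.55
tool_pos: [0.5419, 0.2025, 0.0799]
orientation: [0.627, 0.779, -0.001, 0.001]
contact_force: [-0.8, -6.4, 13.4]
grip_width: -0.0002
grasp_force: 6.5
```

Emit:
apply_moves(deltas=[{"rx": 0, "ry": 0, "rz": 0, "x": 0, "y": 0, "z": 0.1, "claw": 1}, {"rx": 0, "ry": 0, "rz": 0, "x": 0, "y": 0, "z": 0.2, "claw": 1}, {"rx": 0, "ry": 0, "rz": 0, "x": 0, "y": 0, "z": 0.2, "claw": 1}])

```text
clock: 14.85
tool_pos: [0.5421, 0.2026, 0.0799]
orientation: [0.627, 0.779, -0.002, 0.001]
contact_force: [-4.7, -7.7, 21.5]
grip_width: -0.0001
grasp_force: 10.8
```

Emit:
apply_moves(deltas=[{"rx": 0, "ry": 0, "rz": 0, "x": 0, "y": 0, "z": -2, "claw": 1}, {"rx": 0, "ry": 0, "rz": 0, "x": 0, "y": 0, "z": -5, "claw": 1}, {"rx": 0, "ry": 0, "rz": 0, "x": -3, "y": 0, "z": -8, "claw": 1}, {"rx": 0, "ry": 0, "rz": 0, "x": -7.5, "y": 0, "z": -8, "claw": 1}, {"rx": 0, "ry": 0, "rz": 0, "x": -12, "y": 0, "z": -8, "claw": 1}, {"rx": 0, "ry": 0, "rz": 0, "x": -16, "y": 0, "z": -8, "claw": 1}, {"rx": 0, "ry": 0, "rz": 0, "x": -19, "y": 0, "z": -8, "claw": 1}, {"rx": 0, "ry": 0, "rz": 0, "x": -19, "y": 0, "z": -8, "claw": 1}])

```text
clock: 15.65
tool_pos: [0.5802, 0.0156, 0.1537]
orientation: [0.629, 0.778, -0.002, -0.002]
contact_force: [0.1, -0.3, -0.1]
grip_width: 0.0
grasp_force: 0.0
```

```bash
python3 g.py 0 -.165 .07
python3 - <<'E'
from h import *
p=eyes.camera("top"); q=eyes.camera("side")
cv2.imwrite("pics/v9.png",np.hstack([cv2.resize(p["color"][150:250,90:225],(400,300),interpolation=3),cv2.resize(q["color"][105:205,160:295],(400,300),interpolation=3)]))
E
```

```text
xh,yh,z [-0.0038 -0.165   0.1537]
t 15.65 pos [0.5802 0.0156 0.1537] d cm [-0.    0.42  8.37] rv [-0.006 -0.001 -0.008] q1,6 [-0.15 -0.36] F [ 0.1 -0.3 -0.1] w 0.0 0.0
```

View pics/v9.png

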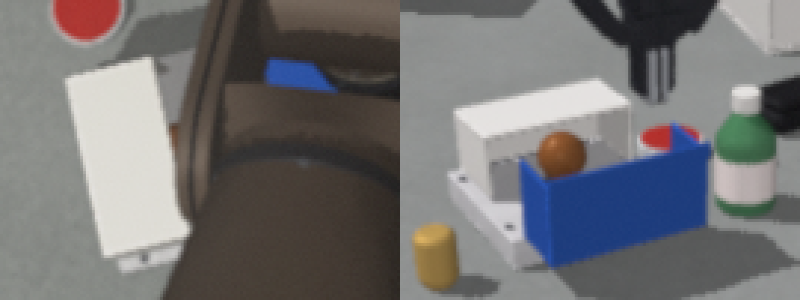

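Emit:
apply_moves(deltas=[{"rx": 0, "ry": 0, "rz": -0.008, "x": 0, "y": 0.4, "z": 2, "claw": 1}, {"rx": 0, "ry": 0, "rz": -0.008, "x": 0, "y": 0.4, "z": 5, "claw": 1}, {"rx": 0, "ry": 0, "rz": -0.008, "x": 0, "y": 0.4, "z": 7.9, "claw": 1}, {"rx": 0, "ry": 0, "rz": -0.008, "x": 0, "y": 0.4, "z": 7.9, "claw": 1}, {"rx": 0, "ry": 0, "rz": -0.008, "x": 0, "y": 0.4, "z": 7.9, "claw": 1}])

```text
clock: 16.25
tool_pos: [0.5845, 0.0208, 0.0763]
orientation: [0.623, 0.782, -0.001, -0.001]
contact_force: [0.3, -0.1, 0.2]
grip_width: 0.0
grasp_force: 0.0
```

```bash
python3 g.py 0 -.1223 .0832
```

```text
xh,yh,z [ 0.0016 -0.1609  0.0763]
t 16.25 pos [0.5845 0.0208 0.0763] d cm [ 3.86 -0.14 -0.69] rv [-0.003 -0.001  0.006] q1,6 [-0.14 -0.36] F [ 0.3 -0.1  0.2] w 0.0 0.0
```

Emit:
apply_moves(deltas=[{"rx": 0, "ry": 0, "rz": 0, "x": 1, "y": -0.1, "z": 0, "claw": 1}, {"rx": 0, "ry": 0, "rz": 0, "x": 1.6, "y": -0.1, "z": 0, "claw": 1}, {"rx": 0, "ry": 0, "rz": 0, "x": 2.3, "y": -0.1, "z": -0.2, "claw": 1}, {"rx": 0, "ry": 0, "rz": 0, "x": 3.1, "y": -0.1, "z": -0.4, "claw": 1}, {"rx": 0, "ry": 0, "rz": 0, "x": 3.9, "y": -0.1, "z": -0.7, "claw": 1}, {"rx": 0, "ry": 0, "rz": 0, "x": 4.6, "y": -0.1, "z": -1.1, "claw": 1}, {"rx": 0, "ry": 0, "rz": 0, "x": 5.2, "y": -0.1, "z": -1.5, "claw": 1}, {"rx": 0, "ry": 0, "rz": 0, "x": 5.9, "y": -0.1, "z": -1.8, "claw": 1}])

```text
clock: 17.05
tool_pos: [0.5741, 0.0755, 0.0988]
orientation: [0.624, 0.782, 0.0, 0.004]
contact_force: [-0.9, -4.9, 7.3]
grip_width: 0.0001
grasp_force: 3.9
```

```bash
python3 g.py 0 -.0807 .0992
```

```text
xh,yh,z [ 0.0033 -0.1053  0.0988]
t 17.05 pos [0.5741 0.0755 0.0988] d cm [ 2.46 -0.31 -0.05] rv [0.005 0.006 0.005] q1,6 [-0.04 -0.26] F [-0.9 -4.9  7.3] w 0.0001 3.9
```

Emit:
apply_moves(deltas=[{"rx": 0, "ry": 0, "rz": 0, "x": 0.5, "y": -0.2, "z": 0.3, "claw": 1}, {"rx": 0, "ry": 0, "rz": 0, "x": 1.0, "y": -0.3, "z": 0.3, "claw": 1}, {"rx": 0, "ry": 0, "rz": 0, "x": 1.7, "y": -0.3, "z": 0.2, "claw": 1}, {"rx": 0, "ry": 0, "rz": 0, "x": 2.4, "y": -0.3, "z": 0.1, "claw": 1}, {"rx": 0, "ry": 0, "rz": 0, "x": 3.1, "y": -0.3, "z": 0.1, "claw": 1}, {"rx": 0, "ry": 0, "rz": 0, "x": 3.8, "y": -0.3, "z": 0.2, "claw": 1}])

```text
clock: 17.65
tool_pos: [0.5631, 0.1138, 0.0977]
orientation: [0.624, 0.781, 0.002, 0.003]
contact_force: [-1.4, -1.0, 16.0]
grip_width: 0.0006
grasp_force: 6.4
```

```bash
python3 g.py 0 -.0513 .0952
```

```text
xh,yh,z [ 0.0009 -0.0655  0.0977]
t 17.65 pos [0.5631 0.1138 0.0977] d cm [ 1.42 -0.08  0.25] rv [0.007 0.001 0.004] q1,6 [ 0.02 -0.2 ] F [-1.4 -1.  16. ] w 0.0006 6.4
```

Emit:
apply_moves(deltas=[{"rx": 0, "ry": 0, "rz": 0, "x": 0.5, "y": 0, "z": 0.1, "claw": 1}, {"rx": 0, "ry": 0, "rz": 0, "x": 1.0, "y": 0, "z": 0.2, "claw": 1}, {"rx": 0, "ry": 0, "rz": 0, "x": 1.4, "y": -0.1, "z": 0.3, "claw": 1}, {"rx": 0, "ry": 0, "rz": 0, "x": 1.8, "y": -0.1, "z": 0.45, "claw": 1}, {"rx": 0, "ry": 0, "rz": 0, "x": 2.1, "y": -0.1, "z": 0.6, "claw": 1}, {"rx": 0, "ry": 0, "rz": 0, "x": 2.4, "y": -0.1, "z": 0.75, "claw": 1}, {"rx": 0, "ry": 0, "rz": 0, "x": 2.7, "y": -0.1, "z": 0.9, "claw": 1}])

```text
clock: 18.35
tool_pos: [0.5565, 0.1424, 0.0889]
orientation: [0.624, 0.781, 0.005, 0.002]
contact_force: [-0.7, 5.3, 13.2]
grip_width: -0.0002
grasp_force: 5.8
```

```bash
python3 g.py 0 -.028 .08
```

```text
xh,yh,z [ 0.0007 -0.0362  0.0889]
t 18.35 pos [0.5565 0.1424 0.0889] d cm [ 0.81 -0.07  0.89] rv [ 0.009 -0.003  0.003] q1,6 [ 0.07 -0.15] F [-0.7  5.3 13.2] w -0.0002 5.8
```

Emit:
apply_moves(deltas=[{"rx": 0, "ry": 0, "rz": 0, "x": 0.3, "y": 0, "z": 0.2, "claw": 1}, {"rx": 0, "ry": 0, "rz": 0, "x": 0.5, "y": 0, "z": 0.4, "claw": 1}, {"rx": 0, "ry": 0, "rz": 0, "x": 0.6, "y": 0, "z": 0.55, "claw": 1}, {"rx": 0, "ry": 0, "rz": 0, "x": 0.7, "y": 0, "z": 0.7, "claw": 1}, {"rx": 0, "ry": 0, "rz": 0, "x": 0.8, "y": 0, "z": 0.8, "claw": 1}, {"rx": 0, "ry": 0, "rz": 0, "x": 0.8, "y": 0, "z": 0.9, "claw": 1}, {"rx": 0, "ry": 0, "rz": 0, "x": 0.8, "y": 0, "z": 1.0, "claw": 1}, {"rx": 0, "ry": 0, "rz": 0, "x": 0.8, "y": 0, "z": 1.0, "claw": 1}])

```text
clock: 19.15
tool_pos: [0.5542, 0.1532, 0.0805]
orientation: [0.625, 0.781, 0.007, -0.001]
contact_force: [-5.2, 13.6, 21.1]
grip_width: -0.0002
grasp_force: 10.4
```

Emit:
apply_moves(deltas=[{"rx": 0, "ry": 0, "rz": 0, "x": -0.1, "y": 0, "z": 0.1, "claw": 1}, {"rx": 0, "ry": 0, "rz": 0, "x": -0.2, "y": 0, "z": 0.15, "claw": 1}, {"rx": 0, "ry": 0, "rz": 0, "x": -0.2, "y": 0, "z": 0.15, "claw": 1}, {"rx": 0, "ry": 0, "rz": 0, "x": -0.2, "y": 0, "z": 0.15, "claw": 1}])

```text
clock: 19.55
tool_pos: [0.5549, 0.152, 0.0802]
orientation: [0.625, 0.781, 0.007, -0.001]
contact_force: [-7.8, 16.0, 26.1]
grip_width: -0.0001
grasp_force: 13.0
```

```bash
python3 g.py 0 -.028 .08
```

```text
xh,yh,z [ 0.0012 -0.0264  0.0802]
t 19.55 pos [0.5549 0.152  0.0802] d cm [-0.16 -0.12  0.02] rv [ 0.01  -0.011  0.001] q1,6 [ 0.09 -0.14] F [-7.8 16.  26.1] w -0.0001 13.0
```

Emit:
apply_moves(deltas=[{"rx": 0, "ry": 0, "rz": 0, "x": -0.2, "y": 0, "z": -1, "claw": 1}, {"rx": 0, "ry": 0, "rz": 0, "x": -0.2, "y": 0, "z": -4, "claw": 1}, {"rx": 0, "ry": 0, "rz": 0, "x": -3, "y": 0, "z": -8, "claw": 1}, {"rx": 0, "ry": 0, "rz": 0, "x": -8, "y": 0, "z": -11, "claw": 1}, {"rx": 0, "ry": 0, "rz": 0, "x": -12, "y": 0, "z": -11, "claw": 1}, {"rx": 0, "ry": 0, "rz": 0, "x": -17, "y": 0, "z": -11, "claw": 1}, {"rx": 0, "ry": 0, "rz": 0, "x": -22, "y": 0, "z": -11, "claw": 1}, {"rx": 0, "ry": 0, "rz": 0, "x": -22, "y": 0, "z": -11, "claw": 1}])

```text
clock: 20.35
tool_pos: [0.6011, -0.0744, 0.1823]
orientation: [0.626, 0.78, -0.001, 0.0]
contact_force: [0.5, -0.0, -0.5]
grip_width: 0.0001
grasp_force: 0.0
```

```bash
python3 - <<'E'
from h import *
p=eyes.camera("wrist"); q=eyes.camera("side"); t=eyes.camera("top")
cv2.imwrite("pics/v10.png",np.hstack([np.vstack([cv2.resize(t["color"],(400,300)),cv2.resize(p["color"],(400,300))]),cv2.resize(q["color"][100:205,150:290],(400,300),interpolation=3).repeat(2,0)[::2] if 0 else np.vstack([cv2.resize(q["color"][105:205,160:295],(400,300),interpolation=3),cv2.resize(q["color"],(400,300))])]))
E
```

```text
(no output)
```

View pics/v10.png

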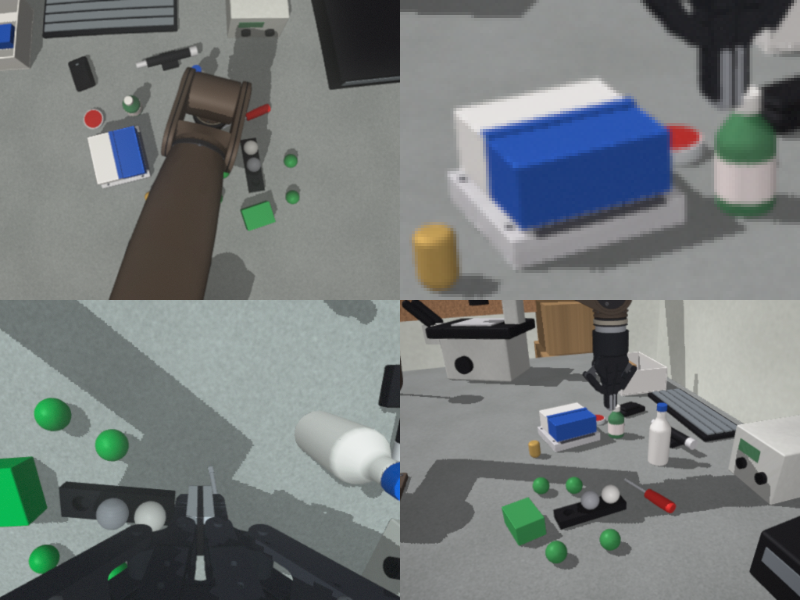

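Both halves look shut, lip over white, bystanders untouched. One confirming press on the blue half with an unloaded tool.

```bash
python3 g.py 0 -.024 .09
```

```text
xh,yh,z [-0.0028 -0.2516  0.1817]
t 20.5 pos [ 0.5999 -0.0687  0.1817] d cm [22.75  0.38  9.21] rv [-0.002 -0.002  0.004] q1,6 [-0.28 -0.51] F [ 0.5  0.1 -0.3] w 0.0001 0.0
```

Emit:
apply_moves(deltas=[{"rx": 0, "ry": 0, "rz": 0, "x": 5, "y": 0.1, "z": 0, "claw": 1}, {"rx": 0, "ry": 0, "rz": 0, "x": 10, "y": 0.2, "z": 0, "claw": 1}, {"rx": 0, "ry": 0, "rz": 0, "x": 15, "y": 0.3, "z": 0, "claw": 1}, {"rx": 0, "ry": 0, "rz": 0, "x": 19.5, "y": 0.4, "z": 1, "claw": 1}, {"rx": 0, "ry": 0, "rz": 0, "x": 22.5, "y": 0.4, "z": 4, "claw": 1}, {"rx": 0, "ry": 0, "rz": 0, "x": 22.5, "y": 0.4, "z": 7, "claw": 1}, {"rx": 0, "ry": 0, "rz": 0, "x": 22.5, "y": 0.4, "z": 8.5, "claw": 1}, {"rx": 0, "ry": 0, "rz": 0, "x": 22.5, "y": 0.4, "z": 8.8, "claw": 1}])

```text
clock: 21.3
tool_pos: [0.5523, 0.152, 0.092]
orientation: [0.623, 0.782, -0.002, -0.002]
contact_force: [0.4, 0.2, -0.3]
grip_width: 0.0
grasp_force: 0.0
```

```bash
python3 g.py 0 -.026 .08
```

```text
xh,yh,z [-0.0014 -0.0259  0.092 ]
t 21.3 pos [0.5523 0.152  0.092 ] d cm [-0.02  0.14  1.2 ] rv [-0.005 -0.001  0.006] q1,6 [ 0.09 -0.13] F [ 0.4  0.2 -0.3] w 0.0 0.0
```

Emit:
apply_moves(deltas=[{"rx": 0, "ry": 0, "rz": 0, "x": 0, "y": 0, "z": 0.5, "claw": 1}, {"rx": 0, "ry": 0, "rz": 0, "x": 0, "y": 0, "z": 0.9, "claw": 1}, {"rx": 0, "ry": 0, "rz": 0, "x": 0, "y": 0, "z": 1.1, "claw": 1}, {"rx": 0, "ry": 0, "rz": 0, "x": 0, "y": 0, "z": 1.3, "claw": 1}, {"rx": 0, "ry": 0, "rz": 0, "x": 0, "y": 0, "z": 1.5, "claw": 1}, {"rx": 0, "ry": 0, "rz": 0, "x": 0, "y": 0, "z": 1.6, "claw": 1}, {"rx": 0, "ry": 0, "rz": 0, "x": 0, "y": 0, "z": 1.6, "claw": 1}])

```text
clock: 22.0
tool_pos: [0.5553, 0.1512, 0.0801]
orientation: [0.624, 0.781, 0.0, 0.0]
contact_force: [-1.5, 0.6, 5.6]
grip_width: 0.0003
grasp_force: 2.7
```

Emit:
apply_moves(deltas=[{"rx": 0, "ry": 0, "rz": 0, "x": 0, "y": 0, "z": 0.2, "claw": 1}, {"rx": 0, "ry": 0, "rz": 0, "x": 0, "y": 0, "z": 0.4, "claw": 1}, {"rx": 0, "ry": 0, "rz": 0, "x": 0, "y": 0, "z": 0.5, "claw": 1}, {"rx": 0, "ry": 0, "rz": 0, "x": 0, "y": 0, "z": 0.5, "claw": 1}])

```text
clock: 22.4
tool_pos: [0.5555, 0.1513, 0.0798]
orientation: [0.624, 0.782, -0.001, -0.0]
contact_force: [-13.2, -0.9, 26.6]
grip_width: -0.0
grasp_force: 13.6
```

Firmly home (z 0.0798, the same as on the white half). Retreat and hand in.

Emit:
apply_moves(deltas=[{"rx": 0, "ry": 0, "rz": 0, "x": 0, "y": 0, "z": -1, "claw": 1}, {"rx": 0, "ry": 0, "rz": 0, "x": 0, "y": 0, "z": -4, "claw": 1}, {"rx": 0, "ry": 0, "rz": 0, "x": 0, "y": 0, "z": -8, "claw": 1}, {"rx": 0, "ry": 0, "rz": 0, "x": 0, "y": 0, "z": -11, "claw": 1}, {"rx": 0, "ry": 0, "rz": 0, "x": 0, "y": 0, "z": -12, "claw": 1}, {"rx": 0, "ry": 0, "rz": 0, "x": 0, "y": 0, "z": -12, "claw": 1}, {"rx": 0, "ry": 0, "rz": 0, "x": 0, "y": 0, "z": -12, "claw": 1}])

```text
clock: 23.1
tool_pos: [0.5538, 0.1508, 0.1916]
orientation: [0.624, 0.781, -0.001, -0.001]
contact_force: [-0.5, -0.7, 0.7]
grip_width: 0.0
grasp_force: 0.0
```

```bash
python3 -c "
from plant import r
s=r.read_state();print(s['clock'],s['tool_pos'],s['contact_force']);print(r.close_job())"
```

```text
23.1 [0.5538334  0.15082316 0.19164531] [-0.46153094 -0.70257982  0.65363287]
the job is handed in; nothing more can be done
None
```

The amber lens is seated in the nest, and the white half then the blue half were pushed fully home. The other two balls and the bench items look undisturbed, and I handed the job in at 23.1 s; no verdict was returned.

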